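# Check the capsule tray and click it shut

### The arm

A 6-joint arm with a two-finger parallel gripper is mounted at the origin on a cart in front of the work surface, level with it; the furniture and walls round the work are solid. World frame = base frame: x ahead of the robot, y to its left, z up, the work surface at z = 0. Lengths are in m, angles in rad, forces in N, time in s.
With the tool pointing down it reaches from about 0.25 to 0.725 m from the base axis. Payload 9.7 kg.
Tool frame: the origin (TCP) lies between the finger pads; the fingertips stand 11 mm ahead of it and the grasp point (between the pads) lies 8 mm behind it (finger_overhang is the distance from the TCP to the fingertips, in m); z points along the fingers, y is the line along which they close (so a half turn about z gives the same grasp; the last joint's range is limited). The gripper opens to 85 mm and grips with 20 to 120 N. Pads are 22 mm wide; open, the fingers measure 114 mm over their backs; the gripper's body (76 mm by 85 mm) begins 54 mm behind the grasp point. The pads swing forward as they close: fully open they stand 13 mm farther back than shut.
Start: joints at [-1.144, 0.087, 0.176, 1.66, 0, 1.571], TCP at [0.228, -0.501, 0.242] pointing down, gripper open.
Joint ranges: [-3.13, 3.13], [-0.85, 1.81], [-1.15, 1.24], [-2.2, 2.28], [-1.44, 1.52], [-3.14, 3.14]. Speed limits (rad/s): [2.22, 2.22, 2.57, 3.14, 3.14, 3.14].

### API

Orientations are given as a 3x3 rotation matrix whose columns are the frame's x, y, z axes.
In Python, from plant import observe, camera, camera_params, close_job, finger_overhang gives the robot as it stands.
- The arm moves only by the shell command python3 -m inch 'ROWS'. ROWS is JSON, one flat list of numbers, 7 for each row, row after row: the turn, a rotation vector about the tool's x, y, z in rad, then the shift along the tool's x, y, z in cm, then the closure, from 0 (fully open) to 1 (shut). In form: [rx, ry, rz, x, y, z, jaw, rx, ry, rz, x, y, z, jaw, ...]. A call has 1 to 10 rows; each row shifts and turns the commanded pose from where the row before left it, along the tool's axes as they then stand; what a row does not reach is not made up. A row lasts 1/12 s, in which the tool goes at most 41.7 mm and 7.16 degrees, less where a joint would pass 70% of its speed; a pose out of reach is approached as far as the arm can. A call with a gripper value outside its range is refused whole. The fingers move at their own pace and stop on an object; the grip force is fixed at half the most. Time passes only in rows, so rows that do not move let the fingers close. It gives the time, the measured TCP pose, the force, the opening and the grip force at its end, in the units of the state.
- observe(): the state, without advancing time (a new reading comes with each control period).
- camera(name): name is "scene" or "top" or "wrist"; returns (picture, depth): 480x640x3 uint8, red, green, blue; 480x640 float32, m along the optical axis (not along the pixel's ray), 0 where there is no reading.
- camera_params(name): a dict with "K" (3x3 intrinsics, pixels), "xyz" and "orientation" of the camera in the world. Camera axes: x right, y down, z forward; pixel columns grow to the right and rows downward; lengths in m; the calibration is good to about 2 mm. A picture is of the moment at which its call begins: read the wrist's pose just before it. camera_params takes no time and is no camera call; for the wrist camera it gives the pose at the moment of the call.
- close_job(): hands the job in; it is judged then, once.
The state is a dict: "time_s": time; "joints": joint angles; "joint_velocities": joint speeds; "tau": joint torques, N m; "eef_pos": TCP position; "orientation": TCP orientation; "ft_force": force on the tool from outside, world axes, zero at the start; "moment": the same for the moment, N m; "gripper_width": opening from 0.0 (shut) to 1.0 (fully open); "gripper_force": force on a finger pad.
Only numpy, scipy, OpenCV 4.12 (cv2) and the standard library are available. Lean on these libraries where they do the work, as an engineer would, in place of code of your own. Each camera call takes 0.05 s, during which the arm holds its last target. There are 200 camera calls.

### The job

Show me how many coffee capsules are left in the caddy with the green front: press its green button so that the tray springs right out, then push the tray fully home until it clicks and stays shut by itself. Leave the tray of the orange caddy shut.

Things in the scene. Friction and masses are not known exactly. Their poses are not given: they have to be found in the camera images.
- green_button (a point): Top centre of the green push button (36 mm wide, 32 mm front to back) on a fixed wooden caddy 120 mm wide, 72 mm high; 85.5 mm above the worktop, 39 mm behind the shut tray front. Sinks 9 mm straight down to a hard stop (spring 2 to 4 N), frees the tray at 5 mm, rises when let go. Axes: x from the caddy's front (facing the robot, within 0.3 rad) to its back, z up. The two caddies may swap places.
- green_front (a point): Centre of the flat outer face of the green tray front, a panel 120 mm wide, 10 mm thick, 8 to 70 mm above the worktop; the point lies 39 mm above the worktop and moves with the tray. x points into the caddy (the way to push home), y left, z up. The tray is pushed home by pressing on this face along x near its middle.
- green_tray (a joint): How far the green tray is out (m): 0 shut and latched, 0.045 right out. A spring (4 N shut, 1 N out) drives it out by itself in about 1 s when freed, and again if let go before the latch clicks. Push it to its hard stop at -0.003 (takes about 6 N): the latch clicks just past 0, and let go it rests at 0.
- orange_tray (a joint): How far the tray of the second caddy is out (m): 0 shut and latched. That caddy is the same but for its orange button and tray front, and stands 0.2 m or more to the left or right of the green one. (A wall cabinet hangs over the back of the worktop, from about x = 0.65 and z = 0.5: keep the arm drawn in while swinging round.)
Things that resemble listed ones, but are neither listed nor needed, are in the scene too. What is shaped like the part that bears green_button but blue is not meant.

How it is judged:
On the way, in this order (a step that is already met when the one before it is completed fails the run):
1. the green tray has sprung out, at least 38 mm (value of joint green_tray above 0.038 m), for 0.2 s.
2. the green tray is home again, within 4 mm (value of joint green_tray below 0.004 m), for 0.2 s.
At the end, for the whole second after the job is handed in: The green tray is shut, out by less than 4 mm, and stays so with nothing touching it; the orange tray is shut too, out by less than 4 mm (value of joint each of green_tray, orange_tray below 0.004 m).
It fails at once if the orange tray comes out by more than 10 mm (value of joint orange_tray above 0.01 m).
It also fails if it takes over 37 s, if anything falls off the work surface, if the arm or the gripper's body presses on something with over 40 N, if the wrist force passes 120 N, or if a joint passes its speed limit or range.

## Working session

There is one attempt and no reset: what is moved stays moved. The work goes in short steps, Python scripts to look and compute and a shell command to move; the robot and the scene stay as the last step left them, time stands still between calls to the robot, and variables do not carry over. Pictures are saved under pics/ and viewed, at most 10 in all, crops included, and the job is handed in when it is done.

```bash
mkdir -p pics; cat > h.py <<'E'
import numpy as np,cv2
from plant import observe,camera,camera_params
def pts(d,P):
    K=np.array(P["K"]);v,u=np.mgrid[0:480,0:640]
    c=np.stack([(u-K[0,2])/K[0,0]*d,(v-K[1,2])/K[1,1]*d,d],-1)
    return c@np.array(P["orientation"]).T+np.array(P["xyz"])
E
python3 - <<'E'
from h import *
for n in ("scene","top"):
    P=camera_params(n);im,d=camera(n)
    cv2.imwrite(f"pics/{n}.png",im[...,::-1]);np.savez(f"{n}.npz",im=im,p=pts(d,P),d=d)
    print(n,P["xyz"])
o=observe();print(o["time_s"],o["eef_pos"],o["orientation"])
E
```

```text
scene [0.20296157 0.70325399 0.78168522]
top [ 0.38970504 -0.00327601  1.33994584]
0.1 [ 0.2275953  -0.50048356  0.2416293 ] [[ 9.10294901e-01  4.13960041e-01 -5.26635227e-04]
 [ 4.13960375e-01 -9.10294218e-01  1.11547174e-03]
 [-1.76322760e-05 -1.23341435e-03 -9.99999239e-01]]
```

View pics/scene.png

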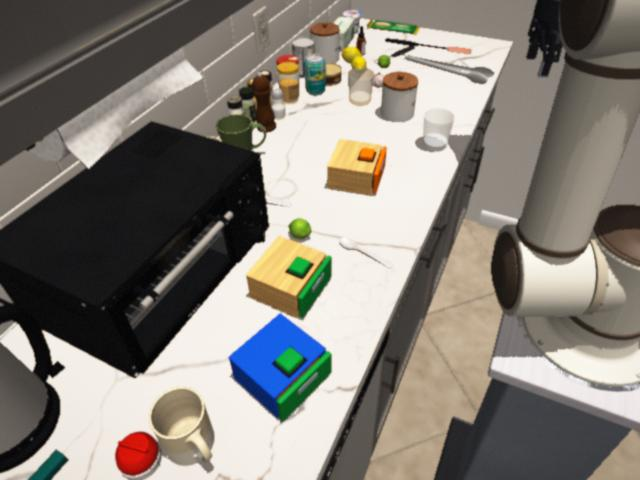

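View pics/top.png

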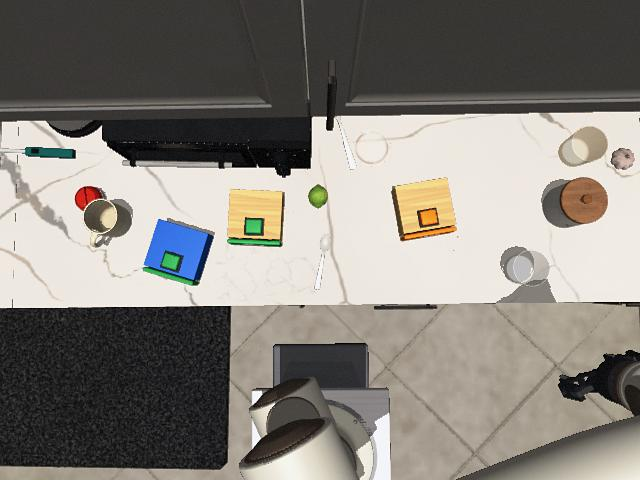

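Both views show three caddies. The scene pixels come first, then the top pixels:
- **Wooden with green button:** (299,267) / (254,227). This is the target, since it is wooden with a green button and front.
- **Blue with green button:** (289,360) / (172,262). This is the decoy.
- **Wooden with orange button:** (367,155) / (428,217). Leave this one shut.

A lime sits at top (318,196) and a spoon at (322,262). I'll confirm with a crop and measure.

```bash
python3 - <<'E'
from h import *
for n,box in (("top",(215,275,180,255)),("scene",(240,340,232,318))):
    z=np.load(n+".npz");im,p=z["im"],z["p"]
    hsv=cv2.cvtColor(im,cv2.COLOR_RGB2HSV)
    m=cv2.inRange(hsv,(50,100,50),(80,255,255))>0
    b=np.zeros_like(m);b[box[2]:box[3],box[0]:box[1]]=1;m&=b
    k,l,s,c=cv2.connectedComponentsWithStats(m.astype(np.uint8))
    for i in range(1,k):
        if s[i,4]<30: continue
        q=p[l==i];q=q[np.isfinite(q).all(1)]
        print(n,c[i].round(1),s[i],"med",np.median(q,0).round(4),"lo",np.percentile(q,3,0).round(4),"hi",np.percentile(q,97,0).round(4))
        t=q[(q[:,2]>.08)]
        if len(t)>20: print("  button top n",len(t),"mean",t.mean(0).round(4), cv2.minAreaRect((t[:,:2]*1000).astype(np.float32)))
        f=q[(q[:,2]<.075)&(q[:,2]>.01)]
        if len(f)>20:
            a=np.polyfit(f[:,1],f[:,0],1); print("  front yaw",-np.arctan(a[0]),"mean",f.mean(0).round(4),"y",f[:,1].min(),f[:,1].max())
    w=(cv2.inRange(hsv,(10,40,90),(30,255,255))>0)&b&(abs(p[...,2]-.072)<.006)
    print(" wood top",w.sum(),cv2.minAreaRect((p[w][:,:2]*1000).astype(np.float32)))
im=np.load("scene.npz")["im"][220:330,230:350,::-1]
cv2.imwrite("pics/crop.png",cv2.resize(im,None,fx=5,fy=5,interpolation=cv2.INTER_CUBIC))
E
```

```text
top [253.2 226. ] [245 219  17  15 243] med [0.5229 0.1454 0.0839] lo [0.5072 0.1275 0.0754] hi [0.5394 0.1624 0.0901]
  button top n 212 mean [0.5197 0.1415 0.114 ] ((471.142822265625, 73.34736633300781), (219.79550170898438, 41.26661682128906), 53.88884353637695)
top [251.6 241.5] [227 239  48   7 234] med [0.4898 0.1507 0.0682] lo [0.4832 0.1026 0.0214] hi [0.499  0.2019 0.0731]
  front yaw -0.058389479852958955 mean [0.4898 0.1511 0.0649] y 0.09983297808700282 0.20679415998755646
 wood top 1849 ((552.4693603515625, 150.15118408203125), (107.40619659423828, 110.39984893798828), 86.59848022460938)
scene [299.2 266.5] [288 257  23  20 286] med [0.52   0.1498 0.0835] lo [0.5066 0.1317 0.075 ] hi [0.5356 0.1636 0.086 ]
  button top n 232 mean [0.5197 0.1499 0.0868] ((376.2303161621094, 419.3625183105469), (39.786251068115234, 663.9898681640625), 27.96809196472168)
scene [313.9 286.6] [298 256  33  62 763] med [0.486  0.1611 0.0518] lo [0.4809 0.0967 0.018 ] hi [0.4957 0.2067 0.0701]
  front yaw -0.05550318394925268 mean [0.4867 0.1569 0.0494] y 0.08394448595290571 0.20800186363014667
 wood top 2370 ((552.00732421875, 143.2762908935547), (122.9874496459961, 112.095458984375), 86.46593475341797)
```

View pics/crop.png

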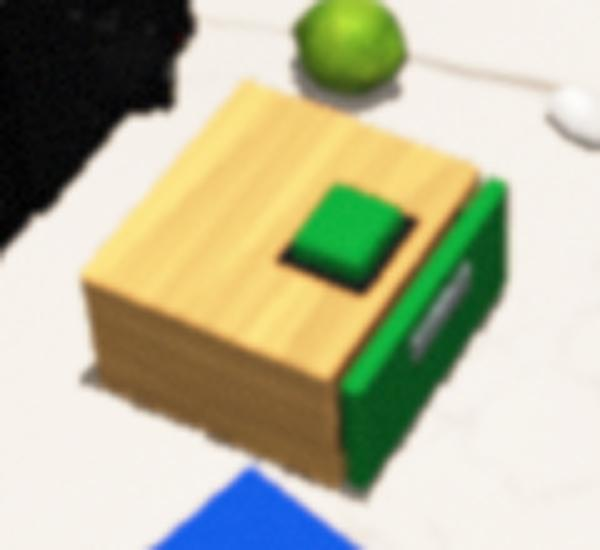

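The crop confirms the target: a wooden caddy with a green button and green front. The button is at about (0.522, 0.147, 0.086), matching the given height. The front is at about x=0.483, 39 mm ahead of the button, and the yaw is about -0.058. I'll turn, close the fingers and move above it.

```bash
python3 -m inch '[0,0,0.121,0,0,0,1, 0,0,0.121,0,0,0,1, 0,0,0.121,0,0,0,1, 0,0,0.121,0,0,0,1, 0,0,0,1.07,-2.77,0,1, 0,0,0,1.07,-2.77,0,1, 0,0,0,1.07,-2.77,0,1, 0,0,0,1.07,-2.77,0,1, 0,0,0,1.07,-2.77,0,1, 0,0,0,1.07,-2.77,0,1]'
python3 -m inch '[0,0,0,1.07,-2.77,0,1, 0,0,0,1.07,-2.77,0,1, 0,0,0,1.07,-2.77,0,1, 0,0,0,1.07,-2.77,0,1, 0,0,0,1.07,-2.77,0,1, 0,0,0,1.07,-2.77,0,1, 0,0,0,1.07,-2.77,0,1, 0,0,0,1.07,-2.77,0,1, 0,0,0,1.07,-2.77,0,1, 0,0,0,1.07,-2.77,0,1]'
python3 -m inch '[0,0,0,1.07,-2.77,0,1, 0,0,0,1.07,-2.77,0,1, 0,0,0,1.07,-2.77,0,1, 0,0,0,1.07,-2.77,0,1, 0,0,0,1.07,-2.77,0,1, 0,0,0,1.07,-2.77,0,1, 0,0,0,1.07,-2.77,0,1, 0,0,0,1.07,-2.77,0,1, 0,0,0,0,0,0,1, 0,0,0,0,0,0,1]'
```

```text
time_s: 0.93
eef_pos: [0.3015, -0.337, 0.2419]
orientation: [[0.998, -0.057, -0.0], [-0.057, -0.998, 0.0], [-0.0, -0.0, -1.0]]
ft_force: [0.0, -0.0, -0.3]
gripper_width: 0.007
gripper_force: 0.0
time_s: 1.77
eef_pos: [0.4241, -0.0665, 0.2421]
orientation: [[0.998, -0.057, -0.0], [-0.057, -0.998, 0.0], [-0.0, -0.0, -1.0]]
ft_force: [0.3, -0.7, 0.1]
gripper_width: 0.004
gripper_force: 0.0
time_s: 2.6
eef_pos: [0.5137, 0.0567, 0.2472]
orientation: [[0.997, 0.073, -0.007], [0.073, -0.995, 0.071], [-0.002, -0.071, -0.997]]
ft_force: [-0.7, -0.4, 0.4]
gripper_width: 0.001
gripper_force: 0.0
```

```bash
python3 - <<'E'
from h import *
o=observe();print(o["time_s"],np.round(o["eef_pos"],4),np.round(o["orientation"],3),np.round(o["ft_force"],2))
P=camera_params("wrist");im,d=camera("wrist");p=pts(d,P)
cv2.imwrite("pics/w1.png",im[...,::-1])
hsv=cv2.cvtColor(im,cv2.COLOR_RGB2HSV)
m=cv2.inRange(hsv,(50,100,50),(80,255,255))
k,l,s,c=cv2.connectedComponentsWithStats(m)
for i in range(1,k):
    if s[i,4]<200: continue
    q=p[l==i];q=q[q[:,2]>.08]
    print(c[i].round(),s[i],np.median(p[l==i],0).round(4))
    if len(q)>50:
        q=q[q[:,2]<.09];print(" top",q.mean(0).round(4),q.min(0).round(4),q.max(0).round(4))
E
```

```text
2.6 [0.5137 0.0567 0.2472] [[ 0.997  0.073 -0.007]
 [ 0.073 -0.995  0.071]
 [-0.002 -0.071 -0.997]] [-0.72 -0.42  0.39]
[229. 197.] [ 205  175   50   46 1966] [0.5262 0.1425 0.0852]
 top [0.5257 0.1428 0.085 ] [0.5078 0.1252 0.08  ] [0.5415 0.162  0.088 ]
[233. 234.] [ 162  219  144   31 1666] [0.4925 0.1437 0.0695]
[ 19. 266.] [   0  243   43   46 1501] [0.4516 0.3233 0.0826]
 top [0.4496 0.3252 0.0828] [0.4313 0.3093 0.08  ] [0.4677 0.3419 0.0851]
[ 51. 302.] [  0 282 119  40 900] [0.4092 0.3129 0.0671]
```

View pics/w1.png

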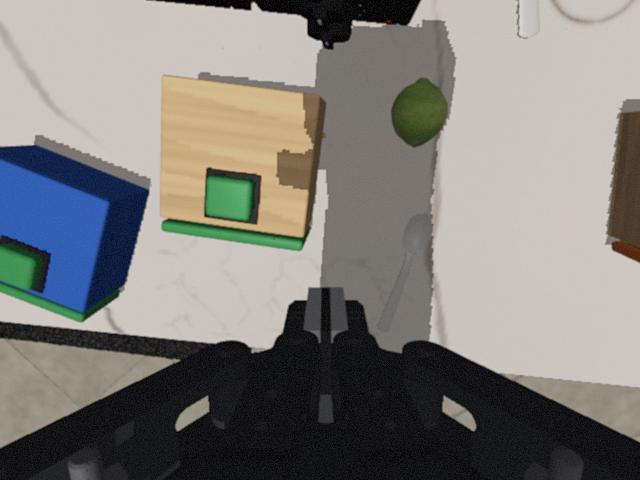

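The wrist picture shows the target's button at (230,197), at about (0.525,0.143,0.085), with the decoy at far left (20,266). The arm stopped short and tilted, so I'll check the joints.

```bash
python3 - <<'E'
from h import *
o=observe();print(np.round(o["joints"],3),np.round(o["joint_velocities"],3),np.round(o["tau"],1))
E
python3 -m inch '[0,0,0,0,0,0,1]'; python3 -c "
from h import *
o=observe();print(np.round(o['joints'],3),np.round(o['eef_pos'],4))"
```

```text
[0.072 0.009 0.104 1.667 0.071 3.141] [-0.011 -0.018 -0.007 -0.    -0.001 -0.   ] [  0.6 -46.2  46.7  -0.1   0.3  -0. ]
time_s: 2.73
eef_pos: [0.5133, 0.0559, 0.2477]
orientation: [[0.997, 0.072, -0.006], [0.072, -0.995, 0.071], [-0.001, -0.071, -0.997]]
ft_force: [-0.1, 0.1, -0.2]
gripper_width: -0.001
gripper_force: 0.0
[0.071 0.008 0.103 1.667 0.071 3.141] [0.5133 0.0559 0.2477]
```

Joint 6 is at its limit. Half a turn the other way gives the same slim push direction with joint 6 near 0.33, so I'll unwind by 3 rad.

```bash
python3 -m inch '[0,0,-0.12,0,0,0,1, 0,0,-0.12,0,0,0,1, 0,0,-0.12,0,0,0,1, 0,0,-0.12,0,0,0,1, 0,0,-0.12,0,0,0,1, 0,0,-0.12,0,0,0,1, 0,0,-0.12,0,0,0,1, 0,0,-0.12,0,0,0,1, 0,0,-0.12,0,0,0,1, 0,0,-0.12,0,0,0,1]' >/dev/null
python3 -m inch '[0,0,-0.12,0,0,0,1, 0,0,-0.12,0,0,0,1, 0,0,-0.12,0,0,0,1, 0,0,-0.12,0,0,0,1, 0,0,-0.12,0,0,0,1, 0,0,-0.12,0,0,0,1, 0,0,-0.12,0,0,0,1, 0,0,-0.12,0,0,0,1, 0,0,-0.12,0,0,0,1, 0,0,-0.12,0,0,0,1]' >/dev/null
python3 -m inch '[0,0,-0.12,0,0,0,1, 0,0,-0.12,0,0,0,1, 0,0,-0.12,0,0,0,1, 0,0,-0.12,0,0,0,1, 0,0,-0.12,0,0,0,1, 0,0,0,0,0,0,1]'
cat >> h.py <<'E'
from scipy.spatial.transform import Rotation as Ro
def go(t,yaw):
    "turn first (rotvec in tool), then shift in cm in the turned frame"
    o=observe();R=np.array(o["orientation"]);c,s=np.cos(yaw),np.sin(yaw)
    T=np.array([[c,s,0],[s,-c,0],[0,0,-1.]])
    print(round(o["time_s"],2),np.round(o["eef_pos"],4),"F",np.round(o["ft_force"],1),"j",np.round(o["joints"],2),"turn",Ro.from_matrix(R.T@T).as_rotvec().round(3),"shift cm",(T.T@(np.array(t)-o["eef_pos"])*100).round(2))
E
python3 -c "
from h import *
go([.523,.146,.12],np.pi-.058)
P=camera_params('wrist');o=observe();print(np.array(o['orientation']).T@(np.array(P['xyz'])-o['eef_pos']))"
```

```text
time_s: 4.9
eef_pos: [0.5133, 0.0558, 0.248]
orientation: [[-0.998, 0.065, -0.005], [0.064, 0.995, 0.071], [0.01, 0.07, -0.997]]
ft_force: [-0.2, 0.5, 0.5]
gripper_width: -0.003
gripper_force: 0.0
4.9 [0.5133 0.0558 0.248 ] F [-0.2  0.5  0.5] j [0.07 0.01 0.1  1.67 0.07 0.14] turn [ 0.07  -0.01  -0.007] shift cm [-0.44  9.06 12.8 ]
[ 6.75760825e-02  1.12744901e-04 -1.31758014e-01]
```

```bash
python3 -m inch '[0.07,-0.01,-0.007,0,0,0,1, 0,0,0,-0.1,2.27,1.5,1, 0,0,0,-0.1,2.27,3,1, 0,0,0,-0.1,2.27,3,1, 0,0,0,-0.14,2.25,3,1, 0,0,0,0,0,2.3,1, 0,0,0,0,0,0,1, 0,0,0,0,0,0,1]'
python3 - <<'E'
from h import *
go([.523,.146,.0665],np.pi-.058)
P=camera_params("top");im,d=camera("top");cv2.imwrite("pics/t2.png",cv2.resize(im[150:300,180:340,::-1],None,fx=4,fy=4))
E
```

```text
time_s: 5.57
eef_pos: [0.5229, 0.1461, 0.1195]
orientation: [[-0.998, 0.065, -0.002], [0.065, 0.998, -0.0], [0.002, -0.0, -1.0]]
ft_force: [0.1, 0.7, 0.4]
gripper_width: -0.002
gripper_force: 0.0
5.57 [0.5229 0.1461 0.1195] F [0.1 0.7 0.4] j [ 0.27  0.06 -0.09  1.42  0.    0.34] turn [-0.    -0.002 -0.007] shift cm [-0.02 -0.01  5.3 ]
```

View pics/t2.png

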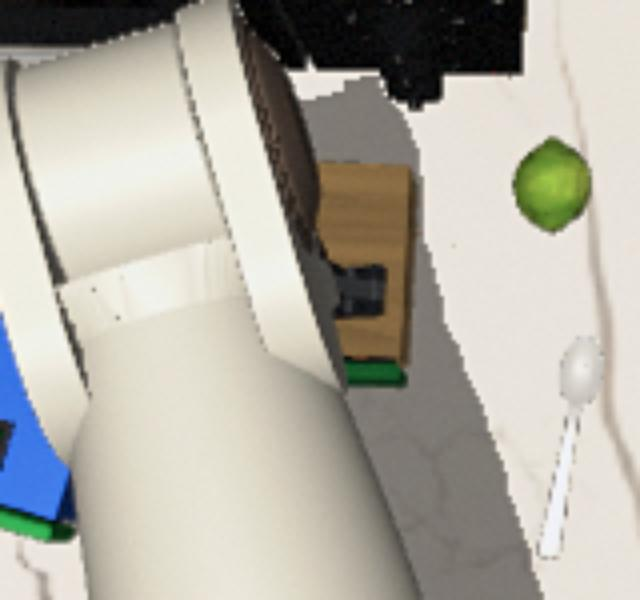

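The arm hides the button here, but the fingers stand over the box. I'll lower to 8 mm of press and watch the force.

```bash
python3 -m inch '[0,0,0,0,0,0.8,1, 0,0,0,0,0,0.8,1, 0,0,0,0,0,0.5,1, 0,0,0,0,0,0.3,1, 0,0,0,0,0,0.3,1, 0,0,0,0,0,0.3,1, 0,0,0,0,0,0,1, 0,0,0,0,0,0,1]'
```

```text
time_s: 6.28
eef_pos: [0.5238, 0.1465, 0.09]
orientation: [[-0.998, 0.062, -0.0], [0.062, 0.998, 0.0], [0.0, 0.0, -1.0]]
ft_force: [-0.4, -1.1, 2.2]
gripper_width: -0.005
gripper_force: 1.5
```

```bash
python3 -m inch '[0,0,0,0,0,0.2,1, 0,0,0,0,0,0,1, 0,0,0,0,0,0,1, 0,0,0,0,0,0,1, 0,0,0,0,0,0,1, 0,0,0,0,0,0,1]'
python3 - <<'E'
from h import *
go([.523,.146,.12],np.pi-.058)
im,d=camera("wrist");cv2.imwrite("pics/w2.png",im[...,::-1])
E
```

```text
time_s: 6.78
eef_pos: [0.5238, 0.1467, 0.088]
orientation: [[-0.998, 0.062, -0.0], [0.062, 0.998, 0.001], [0.0, 0.001, -1.0]]
ft_force: [-0.1, -2.3, 3.8]
gripper_width: -0.001
gripper_force: 1.7
6.78 [0.5238 0.1467 0.088 ] F [-0.1 -2.3  3.8] j [ 0.27  0.07 -0.14  1.36  0.    0.33] turn [ 0.001 -0.    -0.004] shift cm [ 0.08 -0.07 -3.2 ]
```

View pics/w2.png

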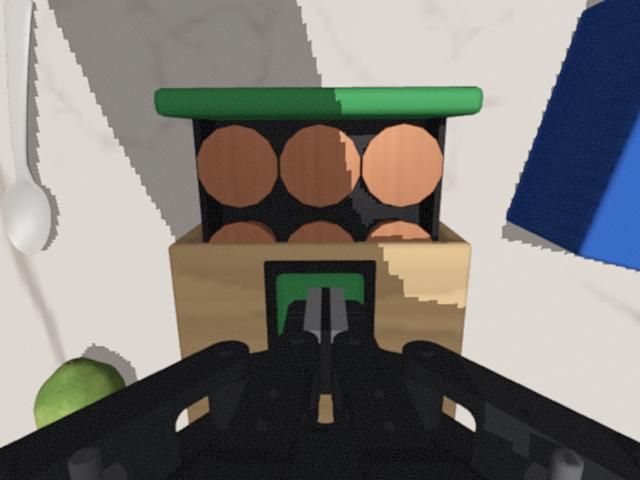

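The tray (top of frame, green panel about y=100 px) has sprung right out, showing the capsules: three in the front row at (237,165), (320,165) and (402,165), with a further row behind. Next I'll lift, move in front of the panel, and lower.

```bash
python3 -m inch '[0,0,0,0,0,-2,1, 0,0,0,0,0,-3,1, 0,0,0,1.5,0,-1,1, 0,0,0,3,0,0,1, 0,0,0,3,0,0,1, 0,0,0,3,0,0,1, 0,0,0,2,0,0,1, 0,0,0,0,0,2.5,1, 0,0,0,0,0,2.5,1, 0,0,0,0,0,0,1]'
python3 -m inch '[0,0,0,0,0,2.5,1, 0,0,0,0,0,2,1, 0,0,0,0,0,1,1, 0,0,0,0,0,0,1, 0,0,0,0,0,0,1]'
python3 - <<'E'
from h import *
go([.523-.047,.146+.003,.043],np.pi-.058)
im,d=camera("scene");cv2.imwrite("pics/s2.png",cv2.resize(im[200:350,220:420,::-1],None,fx=4,fy=4))
E
```

```text
time_s: 7.67
eef_pos: [0.3965, 0.154, 0.0938]
orientation: [[-0.998, 0.061, -0.006], [0.061, 0.998, -0.001], [0.006, -0.001, -1.0]]
ft_force: [-0.7, 0.1, -2.0]
gripper_width: 0.0
gripper_force: 0.0
time_s: 8.08
eef_pos: [0.399, 0.1545, 0.0435]
orientation: [[-0.998, 0.062, -0.001], [0.062, 0.998, 0.001], [0.001, 0.0, -1.0]]
ft_force: [0.1, 0.5, 0.5]
gripper_width: 0.001
gripper_force: 0.0
8.08 [0.399  0.1545 0.0435] F [0.1 0.5 0.5] j [ 0.37 -0.19 -0.48  1.29  0.    0.43] turn [ 0.    -0.001 -0.004] shift cm [-7.72 -0.1   0.05]
```

View pics/s2.png

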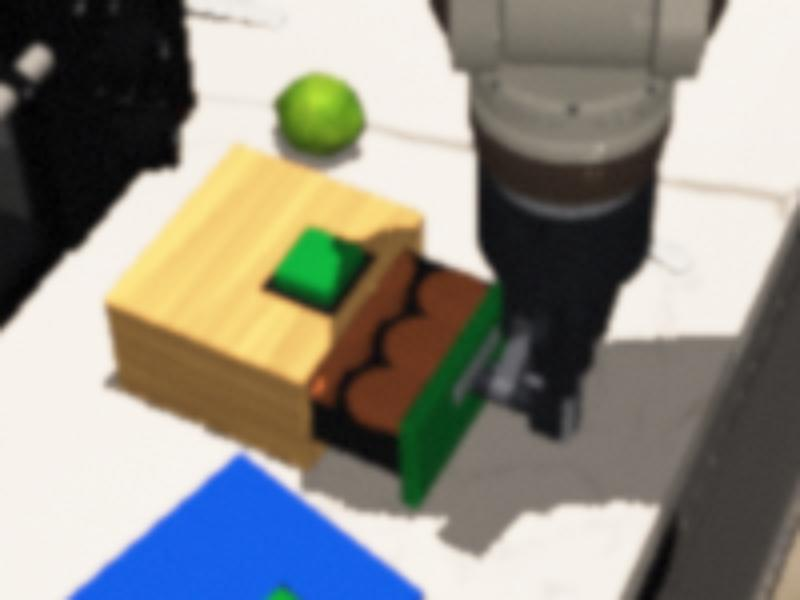

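The tray is right out, the button has risen, and the fingers stand in front of the panel middle. Now I'll push.

```bash
python3 -m inch '[0,0,0,-1.5,0,0,1, 0,0,0,-1,0,0,1, 0,0,0,-1,0,0,1, 0,0,0,-1,0,0,1, 0,0,0,-1,0,0,1, 0,0,0,-0.8,0,0,1, 0,0,0,-0.5,0,0,1, 0,0,0,0,0,0,1, 0,0,0,0,0,0,1]'
python3 -m inch '[0,0,0,-0.3,0,0,1, 0,0,0,-0.3,0,0,1, 0,0,0,0,0,0,1, 0,0,0,0,0,0,1]'
```

```text
time_s: 8.88
eef_pos: [0.467, 0.1502, 0.0427]
orientation: [[-0.998, 0.062, -0.001], [0.062, 0.998, 0.0], [0.001, 0.0, -1.0]]
ft_force: [-3.8, 0.7, 1.9]
gripper_width: 0.003
gripper_force: 1.5
time_s: 9.22
eef_pos: [0.4727, 0.1498, 0.0427]
orientation: [[-0.998, 0.062, -0.0], [0.062, 0.998, 0.0], [0.0, 0.0, -1.0]]
ft_force: [-1.9, 2.0, -0.5]
gripper_width: -0.001
gripper_force: 1.0
```

```bash
for i in 1 ; do python3 -m inch '[0,0,0,-0.2,0,0,1, 0,0,0,0,0,0,1, 0,0,0,0,0,0,1]' | grep -E "eef|ft_f"; python3 -m inch '[0,0,0,-0.2,0,0,1, 0,0,0,0,0,0,1, 0,0,0,0,0,0,1]' | grep -E "eef|ft_f"; done
```

```text
eef_pos: [0.4745, 0.1497, 0.0427]
ft_force: [-3.9, 0.8, -0.4]
eef_pos: [0.4766, 0.1496, 0.0427]
ft_force: [-4.9, 2.1, -1.0]
```

```bash
python3 -m inch '[0,0,0,-0.2,0,0,1, 0,0,0,0,0,0,1, 0,0,0,0,0,0,1]' | grep -E "eef|ft_f"; python3 -m inch '[0,0,0,-0.2,0,0,1, 0,0,0,0,0,0,1, 0,0,0,0,0,0,1]' | grep -E "eef|ft_f"
```

```text
eef_pos: [0.478, 0.1495, 0.0427]
ft_force: [-7.0, 2.1, 2.1]
eef_pos: [0.4782, 0.1495, 0.0427]
ft_force: [-19.7, 3.1, 9.5]
```

The force jumped to 20 N with no further travel, so this is the hard stop. I'll back off and check.

```bash
python3 -m inch '[0,0,0,0,0,0,1, 0,0,0,0.5,0,0,1, 0,0,0,1,0,0,1, 0,0,0,2,0,0,1, 0,0,0,2,0,0,1, 0,0,0,2,0,0,1, 0,0,0,0,0,0,1, 0,0,0,0,0,0,1, 0,0,0,0,0,0,1, 0,0,0,0,0,0,1]'|grep -E "time|eef|ft_f"
python3 -m inch '[0,0,0,0,0,0,1, 0,0,0,0,0,0,1, 0,0,0,0,0,0,1, 0,0,0,0,0,0,1, 0,0,0,0,0,0,1, 0,0,0,0,0,0,1]'|grep time
python3 - <<'E'
from h import *
im,d=camera("scene");cv2.imwrite("pics/s3.png",cv2.resize(im[130:350,220:420,::-1],None,fx=2.7,fy=2.7))
E
```

```text
time_s: 11.05
eef_pos: [0.4068, 0.154, 0.0432]
ft_force: [-0.2, -0.3, 0.6]
time_s: 11.55
```

View pics/s3.png

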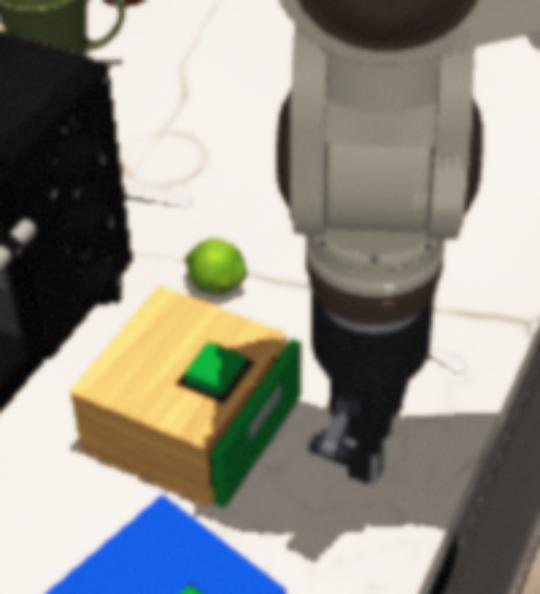

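The green tray stays shut with the fingers clear of it, and the orange caddy was never touched. I'll hand in.

```bash
python3 -c "
from plant import close_job
print(close_job())"
```

```text
the job is handed in; nothing more can be done
None
```

The green caddy's tray sprung right out and is shut again on its own, the orange caddy wasn't touched, and the job is handed in (verdict not shown); I saw at least six capsules, three in the front row and three partly visible behind, and couldn't see any deeper.

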